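Set the spraying cradle's foot onto its plate

TASK

Set the loose end of the spraying cradle on its foot plate: lay the aluminium plate flat on the bench under the adjustable foot, with the ring mark centred under the foot, and let go of it. Then screw the foot down by its black bar knob (clockwise seen from above) until it just bears on the plate with a light pressure of roughly 3 to 14 N; a hard squeeze of 20 N would jack up the cradle. Leave the drawer front and the other things where they are, and let go of the knob.

Things in the scene. Friction and masses are not known exactly. Their poses are not given: they have to be found in the camera images.
- cradle: fixed cradle with its screw foot; origin on the bench, exactly below the screw's axis, z up. White beam (32 mm wide, 75 to 105 mm up) runs from here 355 mm along +y (robot's left) to a trestle leg at y = 335 mm; this free end carries the screw in a nut 52 mm across, 70 to 105 mm up. Under the foot it is open from -x, -y and +x. A drawer front lies on the beam from y = 115 mm on, top 137 mm up
- knob_grip (a point): grip point of the black bar knob atop the screw, 150 to 166 mm above the bench: bar 62 mm long (this frame's x), 14 wide (y), from 14 mm above to 24 below this point. Clockwise from above lowers knob and foot, 4.8 mm per rad (30 mm a turn). Thread drag about 0.09 N m, about 0.005 N m more per newton on the foot. Stays where left, up to 18 N on the foot. After the touch the springy foot gains roughly 35 N per rad
- plate: loose aluminium foot plate, about 0.25 to 0.42 kg, 170 mm (x) by 70 mm (y) by 10 mm thick; origin at the centre of its underside, z up. Near its -x end stands a square post to hold it by.
- plate_grip (a point): centre height for grasping the plate's post: the post is 20 by 20 mm, its sides parallel to the plate's x and y, from 10 to 60 mm above the underside; this point lies on its axis (x = -70 mm in the plate), 36 mm above the underside.
- plate_spot (a point): centre of the ring mark (42 mm across) on the plate's top face, x = +50 mm in the plate, 120 mm from the post's axis, 10 mm above the underside. The foot's sole (black rubber disc, 36 mm across, 16 mm high, does not turn) goes here; how far it hangs below the knob differs each time and is not measured: with the plate in, 2 to 10.5 mm (0.45 to 2.2 rad of turning) are left to go
- drawer_front: bystander: white drawer front 140 by 230 by 16 mm lying on the cradle; origin at its underside centre
- spray_gun: bystander: aluminium spray gun with a white cup on top, 128 mm high, lying on the bench
- paint_tin: bystander: steel paint tin, 100 mm across, 120 mm high; origin at its underside
- jar: bystander: amber glass jar, 66 mm across, 90 mm high; origin at its underside
- mix_cup: bystander: white mixing cup, 80 mm across, 90 mm high; origin at its underside
- sand_block: bystander: cork sanding block 70 by 110 by 35 mm; origin at its underside
- scraper: bystander: scraper 200 mm long lying on the bench
- driver: bystander: screwdriver 200 mm long lying on the bench
There are look-alikes about, which are no part of the job. What is shaped like the plate but green is not meant.

How it is judged:
On the way, in this order (a step that is already met when the one before it is completed fails the run):
1. the plate lies flat on the bench with its ring mark under the raised foot, let go (horizontal distance between cradle and plate_spot below 0.015 m and angle between plate's own z axis and vertical below 0.05 rad and height (world z) of plate below 0.004 m and contact force between the fingers and plate below 0.3 N and contact force between cradle and plate below 0.5 N), for 0.2 s.
2. the foot is screwed down and bears lightly on the plate (horizontal distance between cradle and plate_spot below 0.015 m and angle between plate's own z axis and vertical below 0.05 rad and height (world z) of plate below 0.004 m and contact force between cradle and plate between 1 and 16 N), for 0.2 s.
At the end, for the whole second after the job is handed in: the plate lies flat on the bench with the ring mark within 15 mm of the foot's axis, the foot presses on it with 1 to 16 N, all at rest and let go (all of step 2 and linear speed of plate below 0.01 m/s); the robot touches nothing.
It fails at once if the foot (or cradle) pressed the plate with more than 21 N (contact force between cradle and plate above 21 N).
It fails at once if a bystander was moved by more than 25 mm (distance of any of drawer_front, spray_gun, paint_tin, jar, mix_cup, sand_block, scraper, driver from where it was at the start of the episode above 0.025 m).
It also fails if it takes over 72 s, if anything falls off the work surface, if the arm or the gripper's body presses on something with over 40 N, if the wrist force passes 120 N, or if a joint passes its speed limit or range.

ROBOT

A 7-joint arm with a two-finger parallel gripper is mounted at the origin on the work surface. World frame = base frame: x ahead of the robot, y to its left, z up, the work surface at z = 0. Lengths are in m, angles in rad, forces in N, time in s.
With the tool pointing down it reaches from about 0.425 to 1.025 m from the base axis. Payload 9.4 kg.
Tool frame: the origin (TCP) lies midway between the tips of the shut fingers; the grasp point (between the pads) lies 19 mm behind it; z points along the fingers, x is the direction in which the jaws open and shut, and the axes are right-handed (so a half turn about z gives the same grasp; the last joint's range is limited). The gripper opens to 85 mm and grips with 20 to 120 N. Pads are 22 mm wide; open, the fingers measure 114 mm over their backs; the gripper's body (76 mm by 85 mm) begins 54 mm behind the grasp point. The pads swing forward as they close: fully open they stand 13 mm farther back than shut.
Start: joints at [-1.386, 0.599, -0.003, 1.599, 0.002, 0.943, -0.08], TCP at [0.188, 0.7, 0.231] pointing down, gripper open.
Joint ranges: [-2.57, 2.57], [-0.35, 1.97], [-1.29, 1.29], [0.11, 2.56], [-1.05, 4.19], [0.11, 1.86], [-2.63, 2.63]. Speed limits (rad/s): [2.22, 2.22, 3.01, 3.01, 3.14, 3.14, 3.14].

INTERFACE

Orientations are given as a unit quaternion [x, y, z, w].
In Python, from station import manip gives the robot as it stands.
- The arm moves only by the shell command python3 -m jog 'ROWS' [FORCE]. ROWS is text: rows parted by semicolons, each of 7 numbers parted by spaces: the turn, a rotation vector about the tool's x, y, z in degrees, then the shift along the tool's x, y, z in mm, then the closure in counts, from 0 (fully open) to 255 (shut). In form: rx ry rz x y z claw; .... A call has 1 to 10 rows; each row shifts and turns the commanded pose from where the row before left it, along the tool's axes as they then stand; what a row does not reach is not made up. A row lasts 1/8 s, in which the tool goes at most 62.5 mm and 10.7 degrees, less where a joint would pass 70% of its speed; a pose out of reach is approached as far as the arm can. A call with a gripper value outside its range is refused whole. The fingers move at their own pace and stop on an object; FORCE is the grip in N (left out, the last holds). Time passes only in rows, so rows that do not move let the fingers close. It gives the time, the measured TCP pose, the force and the opening at its end, in the units of the state.
- manip.get_obs(): the state, without advancing time (a new reading comes with each control period).
- manip.capture(name): name is "scene" or "top" or "wrist"; returns (picture, depth): 384x512x3 uint8, red, green, blue; 384x512 float32, m along the optical axis (not along the pixel's ray), 0 where there is no reading.
- manip.camera_model(name): a dict with "camera_matrix" (3x3 intrinsics, pixels), "k1" (the pictures are not rectified: a ray, as slopes to the right and down, at radius r is drawn at 1 + k1 r^2 times it, then the intrinsics apply), "position" and "orientation" of the camera in the world. Camera axes: x right, y down, z forward; pixel columns grow to the right and rows downward; lengths in m; the calibration is good to about 2 mm. A picture is of the moment at which its call begins: read the wrist's pose just before it. camera_model takes no time and is no camera call; for the wrist camera it gives the pose at the moment of the call.
- manip.hand_in(): hands the job in, once; it reports no verdict.
The state is a dict: "time_s": time; "joints": joint angles; "joint_velocities": joint speeds; "tau": joint torques, N m; "eef_pos": TCP position; "tcp_rot": TCP orientation; "wrist_force": force on the tool from outside, world axes, zero at the start; "ft_torque": the same for the moment, N m; "finger_gap": finger opening in m.
Only numpy, scipy, OpenCV 4.12 (cv2) and the standard library are available. Lean on these libraries where they do the work, as an engineer would, in place of code of your own. Each camera call takes 0.05 s, during which the arm holds its last target. There are 200 camera calls.

## Working session

There is one attempt and no reset: what is moved stays moved. The work goes in short steps, Python scripts to look and compute and a shell command to move; the robot and the scene stay as the last step left them, time stands still between calls to the robot, and variables do not carry over. Pictures are saved under pics/ and viewed, about 8 in all and at most 12, crops included, and the job is handed in when it is done.

```bash
mkdir -p pics; cat > h.py <<'E'
import numpy as np, cv2
from scipy.spatial.transform import Rotation as R
from station import manip
def cap(name,save=None):
    m=manip.camera_model(name); im,d=manip.capture(name)
    if save: cv2.imwrite('pics/'+save+'.png',im[:,:,::-1])
    return im,d,m
def cloud(d,m):
    K=np.array(m['camera_matrix']);h,w=d.shape
    u,v=np.meshgrid(np.arange(w),np.arange(h))
    p=cv2.undistortPoints(np.stack([u,v],-1).reshape(-1,1,2).astype(np.float64),K,np.array([m['k1'],0,0,0.])).reshape(h,w,2)
    P=np.concatenate([p*d[...,None],d[...,None]],-1)
    return P@R.from_quat(m['orientation']).as_matrix().T+np.array(m['position'])
E
python3 - <<'E'
from h import *
for n in ('scene','top'):
    im,d,m=cap(n,n+'0'); P=cloud(d,m); np.savez('/tmp/'+n,im=im,d=d,P=P); print(n,m['position'])
a=cv2.imread('pics/scene0.png');b=cv2.imread('pics/top0.png')
o=manip.get_obs();print(o['time_s'],o['eef_pos'],o['tcp_rot'],o['wrist_force'],o['finger_gap'])
E
```

```text
scene [ 1.62674613 -0.13181131  0.9824299 ]
top [ 0.32032346 -0.04504714  1.32529856]
0.1 [0.18751411 0.69990349 0.23051029] [ 7.93317247e-01  6.08808079e-01 -5.09762022e-04  4.55598687e-04] [-0.84521113  0.21137762  0.26573503] 0.085275971087596
```

View pics/top0.png

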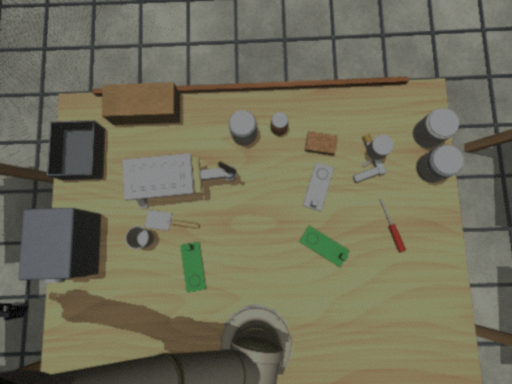

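View pics/scene0.png

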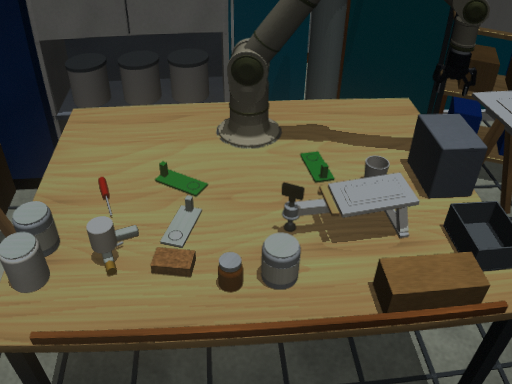

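In the top picture, three things are plate-shaped: grey aluminium at (318,187), green at (325,246) and green at (193,267). The grey one is meant, with its ring at about (322,173). The knob is at about (228,168) and the cradle's free end at (215,174). I'll confirm with one enlarged crop and measure.

```bash
python3 - <<'E'
from h import *
z=np.load('/tmp/top.npz');im,P=z['im'],z['P']
a=im[140:220,195:345,::-1]
cv2.imwrite('pics/crop1.png',cv2.resize(a,None,fx=5,fy=5,interpolation=cv2.INTER_CUBIC))
hsv=cv2.cvtColor(im,cv2.COLOR_RGB2HSV)
for n in ('top','scene'):
    z=np.load('/tmp/%s.npz'%n);im,P=z['im'],z['P']
    u=(187,318) if n=='top' else (228,178)
    print(n,P[u])
    c=P[u]; near=np.hypot(P[...,0]-c[0],P[...,1]-c[1])<.13
    pl=near&(P[...,2]>.005)&(P[...,2]<.016)&(im.max(2).astype(int)-im.min(2)<45)
    q=P[pl];print(len(q),np.median(q[:,2]),cv2.minAreaRect(q[:,:2].astype(np.float32)*1000))
    po=near&(P[...,2]>.045)&(P[...,2]<.07); q=P[po];print('post',len(q),q.mean(0) if len(q) else 0,q.min(0),q.max(0))
    k=(168,228) if n=='top' else (190,292)
    c=P[k];print('knob px',c)
    kn=(np.hypot(P[...,0]-c[0],P[...,1]-c[1])<.07)&(P[...,2]>.125)&(P[...,2]<.2)&(im.max(2)<70);q=P[kn]
    print('knob',len(q),q.mean(0),q.min(0),q.max(0),cv2.minAreaRect(q[:,:2].astype(np.float32)*1000))
    t=q[q[:,2]>q[:,2].max()-.008]; print(' top',len(t),t.mean(0),cv2.minAreaRect(t[:,:2].astype(np.float32)*1000))
    nb=(np.hypot(P[...,0]-c[0],P[...,1]-c[1])<.2)&(P[...,2]>.095)&(P[...,2]<.113)&(im.max(2)>90);q=P[nb]
    print('beam',len(q),q.min(0),q.max(0),cv2.minAreaRect(q[:,:2].astype(np.float32)*1000))
E
```

```text
top [ 0.53970144 -0.24438512  0.00765621]
837 0.009293666000932399 ((540.3842163085938, -240.46469116210938), (225.09559631347656, 238.84141540527344), 47.029266357421875)
post 37 [ 0.47470859 -0.22219994  0.05860398] [ 0.46373226 -0.23425865  0.04596998] [ 0.48561226 -0.21207621  0.0649635 ]
knob px [0.58510697 0.07011334 0.17168882]
knob 93 [0.58506224 0.07327342 0.16884067] [0.56953462 0.04745289 0.13342069] [0.6050385  0.09928815 0.18085313] ((586.1793823242188, 74.10762023925781), (59.75681686401367, 13.813037872314453), 62.566715240478516)
 top 51 [0.58828991 0.07558419 0.17559735] ((587.5118408203125, 74.46719360351562), (57.89980697631836, 11.685498237609863), 62.43038558959961)
beam 328 [ 0.51016966 -0.02490876  0.09720167] [0.78074932 0.24843861 0.11299142] ((632.8345336914062, 110.85529327392578), (147.82125854492188, 368.140625), 44.73371505737305)
scene [ 0.56370497 -0.25393169  0.01296903]
919 0.01097099746120711 ((549.463623046875, -243.9507293701172), (205.2394256591797, 189.97427368164062), 60.03777313232422)
post 57 [ 0.48147306 -0.22093228  0.05641878] [ 0.46823459 -0.23239768  0.04571915] [ 0.48953825 -0.21030267  0.06535086]
knob px [0.59818186 0.07268399 0.165436  ]
knob 291 [0.59677025 0.07419581 0.15893582] [0.57603344 0.04608234 0.1255825 ] [0.61443026 0.10194561 0.17823948] ((594.5771484375, 75.29706573486328), (61.974910736083984, 21.477319717407227), 59.237735748291016)
 top 88 [0.59476466 0.07559655 0.17379133] ((592.64501953125, 76.11909484863281), (61.939292907714844, 18.612865447998047), 62.21074676513672)
beam 317 [ 0.52015969 -0.02376897  0.09892895] [0.79407748 0.20037361 0.11299846] ((644.8914184570312, 85.07449340820312), (112.03528594970703, 329.553955078125), 58.589691162109375)
```

View pics/crop1.png

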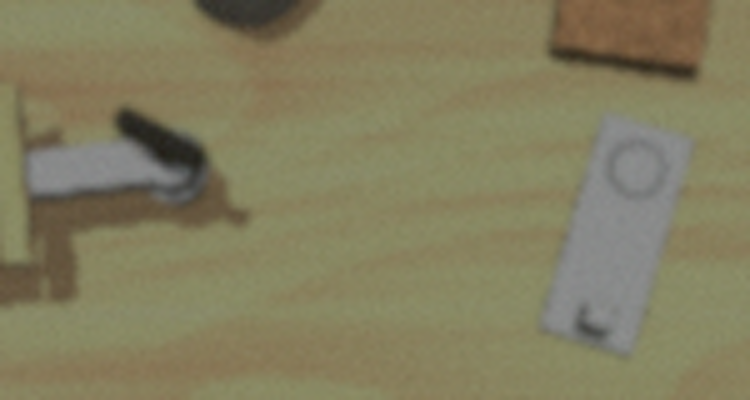

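The crop shows the grey plate with its ring at crop (638,168), which is away from the robot, and its post at (592,322), near the robot. It's aluminium and not green, so this is the plate. The knob bar lies from (125,118) to (195,160), about 62° from world x.

Post ≈ (0.479,-0.222), height 0.06, and knob centre ≈ (0.590,0.075), top ≈ 0.175. Both agree with the given sizes. I'll lift and swing over to the plate.

```bash
python3 -m jog '0 0 0 -39 0 -34 0;0 0 0 -39 0 -34 0;0 0 0 -39 0 -34 0;0 0 0 -39 0 -34 0;0 0 0 -39 0 -34 0;0 0 6.5 0 61 0 0;0 0 6.5 0 61 0 0;0 0 6.5 0 61 0 0;0 0 6.5 0 61 0 0;0 0 6.5 0 61 0 0'; python3 -m jog '0 0 6.5 0 61 0 0;0 0 6.5 0 61 0 0;0 0 6.5 0 61 0 0;0 0 6.5 0 61 0 0;0 0 6.5 0 61 0 0;0 0 6.5 0 61 0 0;0 0 6.5 0 61 0 0;0 0 6.5 0 61 0 0;0 0 6.5 0 61 0 0'
python3 - <<'E'
from h import *
o=manip.get_obs();r=R.from_quat(o['tcp_rot']).as_matrix();print(o['eef_pos'],o['joints'],np.degrees(np.arctan2(r[1,0],r[0,0])),r[:,2])
E
```

```text
time_s: 1.35
eef_pos: [0.4045, 0.3694, 0.401]
tcp_rot: [0.933, 0.361, -0.0, 0.0]
wrist_force: [-0.2, 1.6, -0.6]
finger_gap: 0.0855
time_s: 2.48
eef_pos: [0.5521, -0.1353, 0.401]
tcp_rot: [0.99, -0.141, -0.0, 0.0]
wrist_force: [1.5, -0.7, 0.5]
finger_gap: 0.0852
[ 0.55207772 -0.1353033   0.40101438] [-0.35859644  0.29000723  0.67093882  1.76889357 -0.19567262  1.15050527
  0.08968571] -16.19894989571007 [-2.66134524e-04 -2.18756469e-04 -9.99999941e-01]
```

```bash
python3 -m jog '0 0 0 -10 27 50 0;0 0 0 -10 27 50 0;0 0 0 -10 27 50 0;0 0 0 0 0 0 0;0 0 0 0 0 0 0;0 0 0 0 0 0 0'
python3 - <<'E'
from h import *
o=manip.get_obs();print(o['eef_pos'])
im,d,m=cap('wrist','wrist1');P=cloud(d,m)
near=np.hypot(P[...,0]-.53,P[...,1]+.237)<.13
sat=im.max(2).astype(int)-im.min(2)
pl=near&(P[...,2]>.004)&(P[...,2]<.018)&(sat<40)
n,l,s,c=cv2.connectedComponentsWithStats(pl.astype(np.uint8));k=1+np.argmax(s[1:,4]);q=P[l==k];print(len(q),np.median(q[:,2]),cv2.minAreaRect(q[:,:2].astype(np.float32)*1000))
po=near&(P[...,2]>.054)&(P[...,2]<.068)
n,l,s,c=cv2.connectedComponentsWithStats(po.astype(np.uint8));print(s)
for k in range(1,n):
    q=P[l==k]
    if len(q)>30:print('post',len(q),q.mean(0),cv2.minAreaRect(q[:,:2].astype(np.float32)*1000),c[k])
E
```

```text
time_s: 3.22
eef_pos: [0.5026, -0.2026, 0.2525]
tcp_rot: [0.99, -0.138, 0.001, -0.0]
wrist_force: [0.1, -0.6, 0.5]
finger_gap: 0.0854
[ 0.50259033 -0.20261052  0.25254215]
4683 0.010189801068853976 ((543.431396484375, -243.75765991210938), (70.56717681884766, 170.26268005371094), 70.71031188964844)
[[     0      0    512    384 196379]
 [   233    181     16     16    229]]
post 229 [ 0.47760312 -0.21946278  0.05969322] ((477.5775146484375, -220.39051818847656), (19.74343490600586, 19.952585220336914), 72.6301498413086) [240.2139738  188.55895197]
```

View pics/wrist1.png

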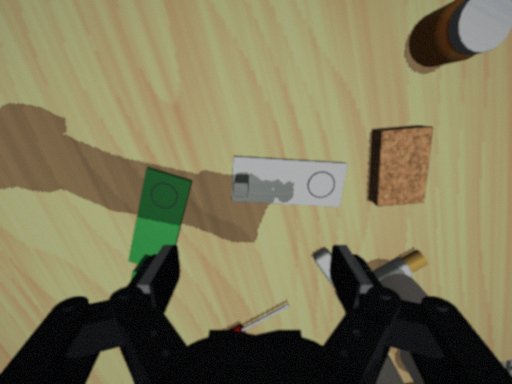

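The wrist view shows the grey plate with its post at (240,188) and its ring at (321,185). The fit is 170×70 mm, top at 10 mm, yaw ≈ -19°, post at (0.4775,-0.220). This agrees with the given sizes. I'll descend with the jaws along the plate's x.

```bash
python3 -m jog '0 0 3 -19 24 40 0;0 0 0 0 0 50 0;0 0 0 0 0 50 0;0 0 0 0 0 50 0;0 0 0 0 0 30 0;0 0 0 0 0 16 0;0 0 0 0 0 0 0;0 0 0 0 0 0 0'; python3 -m jog '0 0 0 0 0 0 200;0 0 0 0 0 0 230;0 0 0 0 0 0 255;0 0 0 0 0 0 255;0 0 0 0 0 0 255;0 0 0 0 0 0 255;0 0 0 0 0 0 255;0 0 0 0 0 0 255' 100; python3 -m jog '0 0 0 0 0 -20 255;0 0 0 0 0 -20 255;0 0 0 0 0 0 255;0 0 0 0 0 0 255;0 0 0 0 0 0 255'
```

```text
time_s: 4.28
eef_pos: [0.4771, -0.2211, 0.0164]
tcp_rot: [0.986, -0.165, 0.001, 0.0]
wrist_force: [-0.0, -0.3, -0.3]
finger_gap: 0.0852
time_s: 5.28
eef_pos: [0.4767, -0.221, 0.0158]
tcp_rot: [0.986, -0.165, 0.0, -0.0]
wrist_force: [0.6, 0.7, 6.4]
finger_gap: 0.0189
time_s: 5.9
eef_pos: [0.4759, -0.2207, 0.0545]
tcp_rot: [0.986, -0.165, -0.001, -0.0]
wrist_force: [0.0, 1.0, -2.9]
finger_gap: 0.0188
```

Held (about 0.3 kg). The foot may clear the plate by only 2 mm, so I'll set the plate down outside and slide it in along its own axis.

```bash
python3 -m jog '0 0 0 -9 -40 -20 255;0 0 0 -9 -40 -20 255;0 0 0 -9 -41 -20 255;0 0 -9.9 0 0 0 255;0 0 -9.9 0 0 0 255;0 0 -9.9 0 0 0 255;0 0 -9.9 0 0 0 255;0 0 -9.9 0 0 0 255;0 0 -9.9 0 0 0 255;0 0 -9.9 0 0 0 255'; python3 -m jog '0 0 -9.9 0 0 0 255;0 0 0 0 0 0 255;0 0 0 0 0 0 255;0 0 0 0 0 0 255'
python3 - <<'E'
from h import *
o=manip.get_obs();r=R.from_quat(o['tcp_rot']).as_matrix();print(o['eef_pos'],o['joints'],np.degrees(np.arctan2(r[1,0],r[0,0])))
b=[]
for n in ('wrist','scene'):
    im,d,m=cap(n,n+'2');P=cloud(d,m); np.savez('/tmp/%s2'%n,im=im,P=P)
    c=np.array([.59,.075])
    kn=(np.hypot(P[...,0]-c[0],P[...,1]-c[1])<.05)&(P[...,2]>.16)&(P[...,2]<.2);q=P[kn]
    if len(q)>20: print(n,'knobtop',len(q),q.mean(0),cv2.minAreaRect(q[:,:2].astype(np.float32)*1000))
    kn=(np.hypot(P[...,0]-c[0],P[...,1]-c[1])<.06)&(P[...,2]>.003)&(P[...,2]<.068);q=P[kn]
    for lo in np.arange(.003,.068,.004):
        s=q[(q[:,2]>=lo)&(q[:,2]<lo+.004)]
        if len(s)>2: print(round(lo,3),len(s),s.min(0)[:2].round(4),s.max(0)[:2].round(4))
E
cd pics; python3 -c "
import cv2
a=cv2.imread('wrist2.png');b=cv2.imread('scene2.png')[160:260,220:360]
b=cv2.resize(b,None,fx=2,fy=2,interpolation=2)
a=cv2.copyMakeBorder(a,0,0,0,285,0);a[:200,514:794]=b
cv2.imwrite('c2.png',a)"
```

```text
time_s: 7.15
eef_pos: [0.4899, -0.0979, 0.1147]
tcp_rot: [0.904, 0.427, -0.0, -0.0]
wrist_force: [0.4, 0.6, -3.9]
finger_gap: 0.0192
time_s: 7.65
eef_pos: [0.4901, -0.0977, 0.1151]
tcp_rot: [0.866, 0.501, -0.0, -0.0]
wrist_force: [-0.3, -0.5, -2.2]
finger_gap: 0.0191
[ 0.49013623 -0.09769034  0.11514481] [ 0.01189918  0.51769284  0.10017185  2.21686336 -0.12358521  0.41221677
  1.26098184] 60.082041744050436
0.015 3 [0.5729 0.0705] [0.5741 0.0781]
0.019 44 [0.572  0.0706] [0.5803 0.0914]
0.023 65 [0.5719 0.0713] [0.5833 0.0917]
0.027 45 [0.5733 0.0756] [0.5811 0.0888]
scene knobtop 156 [0.5965243  0.07593148 0.17003189] ((592.8277587890625, 76.48075866699219), (63.31513595581055, 20.808780670166016), 60.27585983276367)
0.003 93 [0.5317 0.0156] [0.6418 0.1318]
0.007 3 [0.5524 0.0268] [0.6004 0.118 ]
0.019 7 [0.5893 0.0592] [0.6048 0.094 ]
0.023 18 [0.5909 0.0587] [0.6093 0.0906]
0.027 18 [0.5795 0.0611] [0.6105 0.0876]
0.031 25 [0.5843 0.0613] [0.6073 0.0904]
0.035 15 [0.5852 0.0644] [0.6044 0.0901]
0.039 7 [0.5928 0.0693] [0.6033 0.0803]
0.043 5 [0.5907 0.0695] [0.5976 0.0805]
0.047 7 [0.5901 0.0694] [0.5975 0.0838]
```

View pics/c2.png

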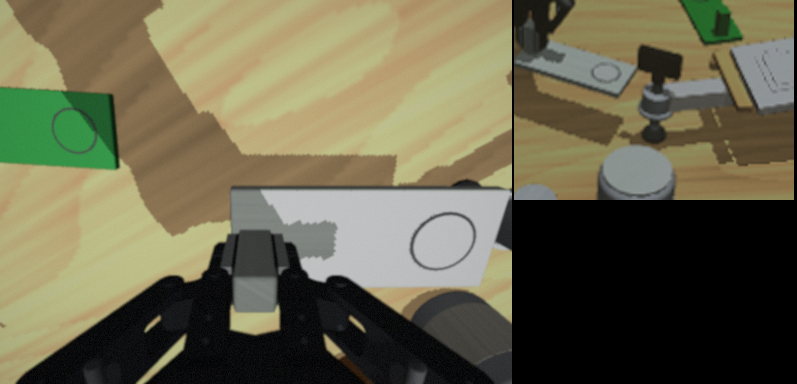

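The wrist view shows the plate held level, with the ring at (443,240). The inset shows the foot hanging free with the sole at about inset (655,133). The sole's sides seen from two cameras give an axis of (0.591,0.0755), agreeing with the knob centre. Its underside is about 18 mm up, so the gap over the plate is about 8 mm. I'll lower to 2 mm off the bench and slide in 80 mm.

```bash
python3 -m jog '0 0 0 0 0 40 255;0 0 0 0 0 40 255;0 0 0 0 0 16 255;0 0 0 0 0 0 255;0 0 0 0 0 0 255'; python3 -m jog '0 0 0 20 0 0 255;0 0 0 20 0 0 255;0 0 0 20 0 0 255;0 0 0 20 0 0 255;0 0 0 0 0 0 255;0 0 0 0 0 0 255;0 0 0 0 0 0 255'
python3 - <<'E'
from h import *
o=manip.get_obs();print(o['eef_pos'],o['wrist_force'])
S=[]
for n in ('wrist','scene','top'):
    im,d,m=cap(n,n+'3');P=cloud(d,m)
    near=np.hypot(P[...,0]-.565,P[...,1]-.03)<.14
    sat=im.max(2).astype(int)-im.min(2)
    pl=near&(P[...,2]>.004)&(P[...,2]<.020)&(sat<45)
    q=P[pl];q=q[:,:]
    A=np.c_[q[:,:2],np.ones(len(q))];f=np.linalg.lstsq(A,q[:,2],rcond=None)[0]
    print(n,len(q),np.median(q[:,2]),'tilt',f[:2],cv2.minAreaRect(q[:,:2].astype(np.float32)*1000))
E
```

```text
time_s: 8.38
eef_pos: [0.4907, -0.0979, 0.0203]
tcp_rot: [0.865, 0.501, 0.0, 0.0]
wrist_force: [0.4, 0.4, -3.0]
finger_gap: 0.0188
time_s: 9.25
eef_pos: [0.5296, -0.0292, 0.0197]
tcp_rot: [0.865, 0.501, -0.0, 0.0]
wrist_force: [0.2, -0.1, -2.4]
finger_gap: 0.0189
[ 0.52959299 -0.02923747  0.01969427] [ 0.20346385 -0.09524802 -2.42905523]
wrist 19664 0.01393023169537616 tilt [ 0.01260783 -0.00960728] ((564.0809326171875, 32.330467224121094), (170.8795928955078, 70.894775390625), 59.89302062988281)
scene 757 0.014697893658248806 tilt [ 0.00709373 -0.00021637] ((555.0680541992188, 36.4195556640625), (263.88446044921875, 147.5340118408203), 58.9949836730957)
top 17 0.005397912149475159 tilt [-0.00393424 -0.00200699] ((598.4494018554688, -43.2581787109375), (262.8004455566406, 104.84623718261719), 24.60333251953125)
```

Plate centre is (0.564,0.032), yaw 60°, so the ring is at (0.589,0.0756), 2 mm from the axis. I'll lower it, release and lift.

```bash
python3 -m jog '0 0 0 0 0 2 255;0 0 0 0 0 2 255;0 0 0 0 0 0 255;0 0 0 0 0 0 255'; python3 -m jog '0 0 0 0 0 0 150;0 0 0 0 0 0 0;0 0 0 0 0 0 0;0 0 0 0 0 0 0;0 0 0 0 0 0 0;0 0 0 0 0 0 0' ; python3 -m jog '0 0 0 0 0 -30 0;0 0 0 0 0 -50 0;0 0 0 0 0 -50 0;0 0 0 0 0 -50 0;0 0 0 0 0 -40 0;0 0 0 0 0 0 0;0 0 0 0 0 0 0'
python3 - <<'E'
from h import *
o=manip.get_obs();print(o['eef_pos'],o['wrist_force'],o['ft_torque'],o['joints'][6])
for n in ('wrist',):
    im,d,m=cap(n,n+'4');P=cloud(d,m)
    near=np.hypot(P[...,0]-.565,P[...,1]-.03)<.14
    sat=im.max(2).astype(int)-im.min(2)
    pl=near&(P[...,2]>.004)&(P[...,2]<.018)&(sat<45)
    n,l,s,c=cv2.connectedComponentsWithStats(pl.astype(np.uint8));k=1+np.argmax(s[1:,4]);q=P[l==k]
    print(len(q),np.median(q[:,2]),cv2.minAreaRect(q[:,:2].astype(np.float32)*1000))
    c=(.591,.0755)
    kn=(np.hypot(P[...,0]-c[0],P[...,1]-c[1])<.05)&(P[...,2]>.16)&(P[...,2]<.2);q=P[kn]
    if len(q)>20: print('knobtop',len(q),np.median(q,0),cv2.minAreaRect(q[:,:2].astype(np.float32)*1000))
E
```

```text
time_s: 9.9
eef_pos: [0.5299, -0.0285, 0.0158]
tcp_rot: [0.865, 0.501, 0.0, 0.0]
wrist_force: [-2.4, -0.3, 8.3]
finger_gap: 0.0191
time_s: 10.65
eef_pos: [0.53, -0.0283, 0.0153]
tcp_rot: [0.865, 0.502, 0.0, 0.0]
wrist_force: [-0.3, -0.1, -0.2]
finger_gap: 0.0856
time_s: 11.52
eef_pos: [0.5295, -0.0282, 0.2349]
tcp_rot: [0.865, 0.502, -0.0, -0.0]
wrist_force: [-0.3, 0.1, 0.4]
finger_gap: 0.0855
[ 0.52950319 -0.0281587   0.23492779] [-0.28233386  0.09325909  0.35462961] [ 0.00992744  0.08147681 -0.01982732] 1.121779757227654
4512 0.010053772196896738 ((563.6522216796875, 33.296417236328125), (170.61537170410156, 69.67481994628906), 60.12805938720703)
knobtop 1549 [0.58686118 0.07503211 0.17493938] ((589.6724243164062, 76.17396545410156), (61.8538932800293, 14.103365898132324), 61.559547424316406)
```

View pics/wrist4.png

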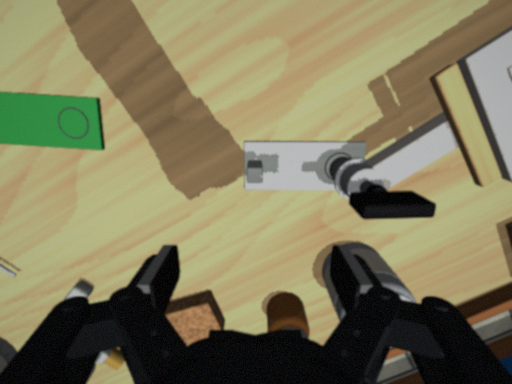

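Placed: the ring is at (0.5886,0.0767) and the knob bar measures 61.9×14.1 mm, centred at (0.590,0.076), yaw 61.6°, top at 0.175. The picture shows the plate under the foot with its post free at (255,168). Next I'll go above the knob with the jaws across the bar.

```bash
python3 -m jog '0 0 0 60 0 0 0;0 0 0 60 1 0 0;0 0 10 0 0 0 0;0 0 10 0 0 0 0;0 0 10 0 0 0 0;0 0 10 0 0 0 0;0 0 10 0 0 0 0;0 0 10 0 0 0 0;0 0 10 0 0 0 0;0 0 10 0 0 0 0'; python3 -m jog '0 0 8.5 0 0 0 0;0 0 0 0 0 0 0;0 0 0 0 0 0 0;0 0 0 0 0 0 0'
python3 - <<'E'
from h import *
o=manip.get_obs();r=R.from_quat(o['tcp_rot']).as_matrix();print(o['eef_pos'],o['wrist_force'],o['ft_torque'],o['joints'][6],np.degrees(np.arctan2(r[1,0],r[0,0])))
e=r.T@(np.array([.590,.076,.142])-o['eef_pos']);print(e*1000)
E
```

```text
time_s: 12.82
eef_pos: [0.5898, 0.0752, 0.2336]
tcp_rot: [0.985, -0.175, -0.001, 0.001]
wrist_force: [-0.1, 0.3, 0.2]
finger_gap: 0.0853
time_s: 13.32
eef_pos: [0.5903, 0.0752, 0.235]
tcp_rot: [0.97, -0.244, -0.0, 0.0]
wrist_force: [-0.4, -0.2, -1.2]
finger_gap: 0.0852
[0.59034164 0.07519888 0.23503944] [-0.40490527 -0.1780267  -1.23131102] [-0.0773977  -0.00914396  0.01774053] -0.28800910839773636 -28.20369318057813
[-0.65237003 -0.56771749 93.03949687]
```

```bash
python3 -m jog '0 0 0 -0.6 -0.6 40 0;0 0 0 0 0 35 0;0 0 0 0 0 18 0;0 0 0 0 0 0 0;0 0 0 0 0 0 0'; python3 -m jog '0 0 0 0 0 0 150;0 0 0 0 0 0 200;0 0 0 0 0 0 255;0 0 0 0 0 0 255;0 0 0 0 0 0 255;0 0 0 0 0 0 255;0 0 0 0 0 0 255;0 0 0 0 0 0 255' 30
cat > st.py <<'E'
from h import *
import sys
F=[];T=[]
for i in range(int(sys.argv[1]) if len(sys.argv)>1 else 1):
    o=manip.get_obs();F.append(o['wrist_force']);T.append(o['ft_torque'])
r=R.from_quat(o['tcp_rot']).as_matrix()
print('t',o['time_s'],'pos',np.round(o['eef_pos'],4),'F',np.mean(F,0).round(2),'T',np.mean(T,0).round(4),'sd',np.std(T,0).round(3),'j7',round(o['joints'][6],3),'yaw',round(np.degrees(np.arctan2(r[1,0],r[0,0])),2),'gap',round(o['finger_gap'],4))
E
python3 st.py 3
```

```text
time_s: 13.95
eef_pos: [0.5909, 0.0759, 0.1434]
tcp_rot: [0.97, -0.245, 0.001, -0.0]
wrist_force: [-0.0, 0.1, 0.2]
finger_gap: 0.0856
time_s: 14.95
eef_pos: [0.5909, 0.0759, 0.1426]
tcp_rot: [0.97, -0.245, 0.001, -0.0]
wrist_force: [4.3, -1.7, 2.1]
finger_gap: 0.0137
t 14.95 pos [0.5909 0.0759 0.1426] F [ 4.26 -1.71  2.09] T [-0.4267 -0.8773  0.0839] sd [0. 0. 0.] j7 -0.197 yaw -28.31 gap 0.0137
```

```bash
python3 -m jog '0 0 8 0 0 0.7 255;0 0 8 0 0 0.7 255'; python3 st.py; python3 -m jog '0 0 8 0 0 0.7 255;0 0 8 0 0 0.7 255';python3 st.py; python3 -m jog '0 0 8 0 0 0.7 255'; python3 st.py;python3 -m jog '0 0 8 0 0 0.7 255'; python3 st.py
```

```text
time_s: 15.2
eef_pos: [0.5909, 0.0759, 0.1413]
tcp_rot: [0.925, -0.379, 0.001, -0.0]
wrist_force: [4.3, -2.8, 3.4]
finger_gap: 0.0138
t 15.2 pos [0.5909 0.0759 0.1413] F [ 4.35 -2.8   3.37] T [-0.4167 -0.8158  0.0572] sd [0. 0. 0.] j7 -0.401 yaw -44.57 gap 0.0138
time_s: 15.45
eef_pos: [0.591, 0.0759, 0.1399]
tcp_rot: [0.863, -0.504, 0.001, -0.0]
wrist_force: [4.7, -2.9, 2.6]
finger_gap: 0.0133
t 15.45 pos [0.591  0.0759 0.1399] F [ 4.73 -2.93  2.6 ] T [-0.4946 -0.86    0.0718] sd [0. 0. 0.] j7 -0.603 yaw -60.58 gap 0.0133
time_s: 15.58
eef_pos: [0.591, 0.0759, 0.1392]
tcp_rot: [0.826, -0.563, 0.001, -0.0]
wrist_force: [4.7, -1.7, 3.4]
finger_gap: 0.0133
t 15.575 pos [0.591  0.0759 0.1392] F [ 4.69 -1.71  3.37] T [-0.4083 -0.7968  0.0556] sd [0. 0. 0.] j7 -0.706 yaw -68.58 gap 0.0133
time_s: 15.7
eef_pos: [0.591, 0.0759, 0.1385]
tcp_rot: [0.785, -0.62, 0.001, -0.0]
wrist_force: [3.1, -2.9, 3.9]
finger_gap: 0.0139
t 15.7 pos [0.591  0.0759 0.1385] F [ 3.08 -2.94  3.87] T [-0.4561 -0.7766  0.0246] sd [0. 0. 0.] j7 -0.809 yaw -76.58 gap 0.0139
```

```bash
cat > t.py <<'E'
import numpy as np
E
python3 -m jog '0 0 7 0 0 0.6 255;0 0 7 0 0 0.6 255;0 0 7 0 0 0.6 255' >/dev/null; python3 st.py
for i in 1 2 3 4 5 6; do python3 -m jog '0 0 1 0 0 0.1 255'>/dev/null; python3 st.py; done
echo hold; for i in 1 2 3 4 5 6; do python3 -m jog '0 0 0 0 0 0 255'>/dev/null; python3 st.py; done
```

```text
t 16.075 pos [0.591  0.0759 0.1368] F [ 4.03 -2.68  4.55] T [-0.4279 -0.8248  0.0025] sd [0. 0. 0.] j7 -1.083 yaw -97.55 gap 0.0139
t 16.2 pos [0.5911 0.0759 0.1367] F [ 4.33 -2.93  5.08] T [-0.3223 -0.7731  0.0576] sd [0. 0. 0.] j7 -1.095 yaw -98.44 gap 0.0134
t 16.325 pos [0.5911 0.0759 0.1366] F [ 3.8  -2.36  5.87] T [-0.3303 -0.7295  0.0381] sd [0. 0. 0.] j7 -1.107 yaw -99.36 gap 0.0138
t 16.45 pos [0.591  0.0759 0.1366] F [ 2.51 -2.55  6.21] T [-0.3825 -0.7978  0.0633] sd [0. 0. 0.] j7 -1.121 yaw -100.36 gap 0.0137
t 16.575 pos [0.591  0.0759 0.1365] F [ 3.54 -2.3   6.04] T [-0.4324 -0.7561  0.0411] sd [0. 0. 0.] j7 -1.134 yaw -101.36 gap 0.0137
t 16.7 pos [0.591  0.0759 0.1364] F [ 3.02 -2.83  6.48] T [-0.4    -0.7786  0.0189] sd [0. 0. 0.] j7 -1.147 yaw -102.36 gap 0.0136
t 16.825 pos [0.591  0.0759 0.1363] F [ 3.69 -1.29  7.38] T [-0.386  -0.7925  0.0296] sd [0. 0. 0.] j7 -1.161 yaw -103.36 gap 0.0136
hold
t 16.95 pos [0.591  0.0759 0.1363] F [ 3.47 -1.64  7.15] T [-0.3441 -0.7874 -0.0909] sd [0. 0. 0.] j7 -1.161 yaw -103.35 gap 0.0137
t 17.075 pos [0.591  0.0758 0.1363] F [ 3.7  -2.57  6.94] T [-0.3445 -0.763  -0.0501] sd [0. 0. 0.] j7 -1.161 yaw -103.34 gap 0.0134
t 17.2 pos [0.591  0.0759 0.1363] F [ 3.23 -0.63  5.99] T [-0.3335 -0.7981 -0.0495] sd [0. 0. 0.] j7 -1.161 yaw -103.34 gap 0.0132
t 17.325 pos [0.591  0.0759 0.1363] F [ 3.66 -1.66  6.55] T [-0.3831 -0.8121 -0.0888] sd [0. 0. 0.] j7 -1.161 yaw -103.34 gap 0.0135
t 17.45 pos [0.591  0.0759 0.1363] F [ 3.96 -1.65  6.34] T [-0.3802 -0.7866 -0.1064] sd [0. 0. 0.] j7 -1.161 yaw -103.34 gap 0.0139
t 17.575 pos [0.591  0.0759 0.1363] F [ 3.98 -2.17  6.27] T [-0.3877 -0.7604 -0.0751] sd [0. 0. 0.] j7 -1.161 yaw -103.34 gap 0.0135
```

```bash
cat > sole.py <<'E'
from h import *
A=[];D=[]
for i in range(6):
    im,d,m=cap('scene');A.append(im.astype(float));D.append(d)
im=np.mean(A,0);d=np.median(D,0).astype(np.float32);P=cloud(d,m)
o0=np.load('/tmp/scene2.npz')
for nm,I,Q in (('before',o0['im'].astype(float),o0['P']),('now',im,P)):
    k=(np.hypot(Q[...,0]-.591,Q[...,1]-.0757)<.030)&(Q[...,2]>.0)&(Q[...,2]<.075)
    v,u=np.nonzero(k);print(nm,u.min(),u.max(),v.min(),v.max())
    uc=int(np.median(u))
    for vv in range(v.min(),v.max()+4): print(vv,I[vv,uc-4:uc+5].mean(1 if I.ndim==2 else 1).mean().round(0) if 0 else I[vv,uc-2:uc+3].mean().round(0),(Q[vv,uc-2:uc+3,2].mean()*1000).round(1),end=' | ')
    print()
s=np.clip(im,0,255).astype(np.uint8)[175:245,260:330,::-1]
cv2.imwrite('pics/sole.png',cv2.resize(s,None,fx=8,fy=8,interpolation=cv2.INTER_CUBIC))
E
python3 sole.py; python3 st.py
```

```text
before 280 299 210 236
210 86.0 103.1 | 211 55.0 100.1 | 212 55.0 95.2 | 213 55.0 90.0 | 214 55.0 87.5 | 215 55.0 84.0 | 216 55.0 80.9 | 217 85.0 77.4 | 218 104.0 77.6 | 219 79.0 253.8 | 220 46.0 52.1 | 221 41.0 48.2 | 222 45.0 44.4 | 223 49.0 41.4 | 224 48.0 36.8 | 225 42.0 37.1 | 226 37.0 32.5 | 227 37.0 31.3 | 228 36.0 29.3 | 229 35.0 25.9 | 230 30.0 23.4 | 231 40.0 5.2 | 232 66.0 1.5 | 233 82.0 24.1 | 234 102.0 74.0 | 235 129.0 121.2 | 236 142.0 121.3 | 237 143.0 121.9 | 238 144.0 119.9 | 239 143.0 120.3 | 
now 280 299 213 235
213 53.0 91.3 | 214 53.0 87.3 | 215 52.0 83.9 | 216 53.0 79.9 | 217 75.0 77.0 | 218 90.0 77.3 | 219 72.0 73.5 | 220 45.0 52.2 | 221 39.0 48.0 | 222 41.0 45.5 | 223 43.0 40.2 | 224 47.0 36.3 | 225 48.0 33.2 | 226 43.0 29.3 | 227 38.0 27.8 | 228 36.0 26.2 | 229 35.0 24.0 | 230 34.0 22.3 | 231 32.0 19.4 | 232 29.0 15.5 | 233 59.0 33.8 | 234 112.0 76.9 | 235 140.0 121.4 | 236 145.0 122.0 | 237 145.0 121.0 | 238 145.0 121.0 | 
t 17.875 pos [0.591  0.0759 0.1363] F [ 2.9  -1.32  6.47] T [-0.3386 -0.8055 -0.0619] sd [0. 0. 0.] j7 -1.161 yaw -103.34 gap 0.0136
```

View pics/sole.png

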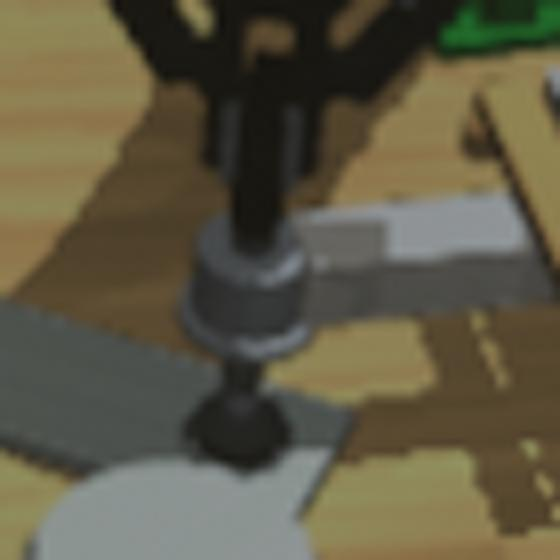

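Sole now at crop (238,430), still clear of the plate by about 2–4 mm (0.5–0.85 rad left). I'll turn slowly and watch the torque.

```bash
cat > tz.py <<'E'
from station import manip; import math
o=manip.get_obs();q=o['tcp_rot'];print(round(o['time_s'],2),'yaw',round(math.degrees(2*math.atan2(q[1],q[0])),1),'Tz',round(o['ft_torque'][2],3),'Fz',round(o['wrist_force'][2],1),flush=True)
E
for i in 1 2 3 4 5 6 7 8 9 10; do python3 -m jog '0 0 2 0 0 0.16 255'>/dev/null; python3 tz.py; done
```

```text
18.0 yaw 254.6 Tz 0.048 Fz 5.7
18.12 yaw 252.6 Tz 0.011 Fz 5.3
18.25 yaw 250.6 Tz 0.086 Fz 6.0
18.38 yaw 248.6 Tz 0.024 Fz 6.0
18.5 yaw 246.6 Tz 0.038 Fz 6.3
18.62 yaw 244.6 Tz 0.086 Fz 6.2
18.75 yaw 242.6 Tz 0.122 Fz 6.4
18.88 yaw 240.6 Tz 0.063 Fz 6.1
19.0 yaw 238.6 Tz -0.01 Fz 5.2
19.12 yaw 236.6 Tz 0.076 Fz 6.4
```

```bash
for i in 1 2 3 4 5 6 7 8 9 10; do python3 -m jog '0 0 0.6 0 0 0.05 255'>/dev/null; python3 tz.py; done; echo hold;for i in 1 2 3 4 5 6 7 8; do python3 -m jog '0 0 0 0 0 0 255'>/dev/null; python3 tz.py; done; python3 sole.py
```

```text
19.25 yaw 236.0 Tz 0.059 Fz 5.9
19.38 yaw 235.5 Tz 0.035 Fz 6.5
19.5 yaw 234.9 Tz 0.068 Fz 5.7
19.62 yaw 234.2 Tz 0.034 Fz 5.4
19.75 yaw 233.7 Tz 0.044 Fz 5.8
19.88 yaw 233.0 Tz 0.05 Fz 6.0
20.0 yaw 232.4 Tz 0.055 Fz 5.6
20.12 yaw 231.8 Tz 0.118 Fz 4.8
20.25 yaw 231.2 Tz 0.033 Fz 5.7
20.38 yaw 230.7 Tz 0.033 Fz 5.5
hold
20.5 yaw 230.7 Tz -0.056 Fz 5.9
20.62 yaw 230.7 Tz -0.081 Fz 6.9
20.75 yaw 230.7 Tz -0.09 Fz 6.1
20.88 yaw 230.7 Tz -0.009 Fz 6.0
21.0 yaw 230.7 Tz -0.027 Fz 6.7
21.12 yaw 230.7 Tz -0.006 Fz 5.1
21.25 yaw 230.7 Tz -0.036 Fz 5.9
21.38 yaw 230.7 Tz -0.008 Fz 6.3
before 280 299 210 236
210 86.0 103.1 | 211 55.0 100.1 | 212 55.0 95.2 | 213 55.0 90.0 | 214 55.0 87.5 | 215 55.0 84.0 | 216 55.0 80.9 | 217 85.0 77.4 | 218 104.0 77.6 | 219 79.0 253.8 | 220 46.0 52.1 | 221 41.0 48.2 | 222 45.0 44.4 | 223 49.0 41.4 | 224 48.0 36.8 | 225 42.0 37.1 | 226 37.0 32.5 | 227 37.0 31.3 | 228 36.0 29.3 | 229 35.0 25.9 | 230 30.0 23.4 | 231 40.0 5.2 | 232 66.0 1.5 | 233 82.0 24.1 | 234 102.0 74.0 | 235 129.0 121.2 | 236 142.0 121.3 | 237 143.0 121.9 | 238 144.0 119.9 | 239 143.0 120.3 | 
now 280 299 213 235
213 53.0 91.8 | 214 53.0 87.9 | 215 53.0 84.4 | 216 53.0 80.7 | 217 83.0 77.3 | 218 104.0 76.7 | 219 79.0 73.2 | 220 45.0 52.9 | 221 39.0 48.9 | 222 40.0 45.4 | 223 43.0 41.9 | 224 43.0 37.0 | 225 45.0 32.9 | 226 48.0 28.8 | 227 41.0 26.6 | 228 36.0 24.5 | 229 35.0 23.2 | 230 35.0 22.0 | 231 33.0 18.7 | 232 30.0 14.7 | 233 39.0 33.4 | 234 101.0 77.0 | 235 138.0 122.1 | 236 145.0 120.6 | 237 145.0 121.2 | 238 145.0 121.2 |
```

```bash
cat > avg.py <<'E'
import sys,re,numpy as np
v=[float(x) for x in re.findall(r'Tz (\S+)',sys.stdin.read())];print('n',len(v),'mean',np.mean(v).round(4),'se',(np.std(v)/len(v)**.5).round(4),'last half',np.mean(v[len(v)//2:]).round(4))
E
for i in 1 2 3 4 5 6 7 8 9 10 11 12; do python3 -m jog '0 0 0.5 0 0 0.04 255'>/dev/null; python3 tz.py; done | tee b1 | tail -1; python3 avg.py <b1
for i in 1 2 3 4 5 6 7 8 9 10 11 12; do python3 -m jog '0 0 0.5 0 0 0.04 255'>/dev/null; python3 tz.py; done | tee b2 | tail -1; python3 avg.py <b2
```

```text
23.18 yaw 224.7 Tz 0.122 Fz 5.9
n 12 mean 0.0652 se 0.0087 last half 0.0608
24.68 yaw 218.7 Tz 0.125 Fz 6.1
n 12 mean 0.1007 se 0.0089 last half 0.1248
```

```bash
for i in 1 2 3 4 5 6 7 8 ; do python3 -m jog '0 0 0 0 0 0 255'>/dev/null; python3 tz.py; done >b3; python3 avg.py <b3; cat b1 b2 | cut -d' ' -f3,5 | tr '\n' ';'
for i in 1 2 3 4 5 6 7 8 9 10 11 12; do python3 -m jog '0 0 -0.5 0 0 -0.04 255'>/dev/null; python3 tz.py; done >b4; tail -1 b4; python3 avg.py <b4;cut -d' ' -f3,5 b4 | tr '\n' ';'
```

```text
n 8 mean 0.0254 se 0.0095 last half 0.0195
230.2 0.026;229.7 0.072;229.2 0.06;228.7 0.091;228.2 0.093;227.7 0.076;227.2 0.052;226.7 0.071;226.2 0.001;225.7 0.068;225.2 0.051;224.7 0.122;224.2 0.098;223.7 0.047;223.2 0.075;222.7 0.077;222.2 0.099;221.7 0.063;221.2 0.093;220.7 0.148;220.2 0.106;219.7 0.144;219.2 0.133;218.7 0.125;27.18 yaw 224.7 Tz -0.106 Fz 6.1
n 12 mean -0.0994 se 0.0069 last half -0.105
219.2 -0.107;219.7 -0.088;220.2 -0.073;220.7 -0.112;221.2 -0.072;221.7 -0.111;222.2 -0.099;222.7 -0.101;223.2 -0.113;223.7 -0.154;224.2 -0.057;224.7 -0.106;
```

```bash
cat > fit.py <<'E'
import numpy as np,re,sys,glob
cw=[(261.6,.0576),(260.6,.0381),(259.6,.0633),(258.6,.0411),(257.6,.0189),(256.6,.0296),(254.6,.048),(252.6,.011),(250.6,.086),(248.6,.024),(246.6,.038),(244.6,.086),(242.6,.122),(240.6,.063),(238.6,-.01),(236.6,.076),(236,.059),(235.5,.035),(234.9,.068),(234.2,.034),(233.7,.044),(233,.05),(232.4,.055),(231.8,.118),(231.2,.033),(230.7,.033)]
rd=lambda f:[(float(a),float(b)) for a,b in re.findall(r'yaw (\S+) Tz (\S+)',open(f).read())]
for f in ['b1','b2']+sys.argv[1:2]: cw+=rd(f) if f else []
ccw=rd('b4')
th=np.radians(np.array([c[0] for c in cw+ccw]));T=np.array([c[1] for c in cw+ccw]);s=np.r_[np.ones(len(cw)),-np.ones(len(ccw))]
for model in ('backdrive','friction'):
    g=np.arange(205,256,1.);L=[];Y=[]
    for t0 in g:
        h=.175*np.maximum(0,np.radians(t0)-th)*(1 if model=='backdrive' else s)
        A=np.r_[np.c_[np.ones_like(s),s],[[0,.1/1]]]  # weak prior on D
        A=np.r_[np.c_[np.ones_like(s),s]/.03,[[0,1/.015]]];y=np.r_[(T-h)/.03,[.09/.015]]
        x=np.linalg.lstsq(A,y,rcond=None)[0];L.append(-.5*((A@x-y)**2).sum());Y.append(x)
    L=np.array(L);w=np.exp(L-L.max());w/=w.sum();mu=(w*g).sum();sd=((w*(g-mu)**2).sum())**.5;i=L.argmax()
    print(model,'theta0',mu.round(1),'sd',sd.round(1),'best',g[i],'b,D',Y[i].round(3),'L',L.max().round(2))
E
python3 fit.py
```

```text
backdrive theta0 235.3 sd 3.0 best 235.0 b,D [-0.045  0.094] L -28.17
friction theta0 232.8 sd 2.7 best 233.0 b,D [-0.008  0.062] L -30.88
```

The fit puts first contact at yaw ≈ 235±3°, so about 6 N now. I'll go 2.5° further, for about 8 N, then release and clear.

```bash
for i in 1 2 3 4 5; do python3 -m jog '0 0 0.5 0 0 0.04 255'>/dev/null; python3 tz.py; done >b5; tail -1 b5; python3 avg.py <b5; python3 fit.py b5
python3 -m jog '0 0 0 0 0 0 255;0 0 0 0 0 0 150;0 0 0 0 0 0 0;0 0 0 0 0 0 0;0 0 0 0 0 0 0;0 0 0 0 0 0 0;0 0 0 0 0 0 0'; python3 -m jog '0 0 0 0 0 -30 0;0 0 0 0 0 -40 0;0 0 0 0 0 -40 0;0 0 0 0 0 -40 0;0 0 0 0 0 0 0;0 0 0 0 0 0 0'
cat > chk.py <<'E'
from h import *
im,d,m=cap('wrist','wrist5');P=cloud(d,m);np.savez('/tmp/w5',im=im,P=P)
c=(.591,.0755)
q=P[(np.hypot(P[...,0]-c[0],P[...,1]-c[1])<.045)&(P[...,2]>.155)&(P[...,2]<.2)]
print('knobtop',len(q),np.median(q,0) if len(q) else 0,cv2.minAreaRect(q[:,:2].astype(np.float32)*1000) if len(q) else 0)
E
python3 chk.py; python3 st.py
```

```text
27.8 yaw 222.2 Tz 0.133 Fz 6.0
n 5 mean 0.0952 se 0.0138 last half 0.0887
backdrive theta0 235.8 sd 2.9 best 235.0 b,D [-0.044  0.094] L -30.97
friction theta0 233.3 sd 2.5 best 233.0 b,D [-0.007  0.063] L -33.74
time_s: 28.68
eef_pos: [0.5902, 0.0761, 0.1329]
tcp_rot: [-0.36, 0.933, 0.0, 0.0]
wrist_force: [-0.0, -0.1, 0.4]
finger_gap: 0.0855
time_s: 29.42
eef_pos: [0.5898, 0.0765, 0.2824]
tcp_rot: [-0.36, 0.933, 0.0, -0.0]
wrist_force: [-0.1, 0.8, -1.2]
finger_gap: 0.0851
knobtop 775 [0.59319455 0.07379916 0.16641912] ((590.9483032226562, 75.55601501464844), (13.358081817626953, 61.16344451904297), 41.89359664916992)
t 29.475 pos [0.5897 0.0765 0.282 ] F [-1.02 -0.21  0.32] T [-0.0061 -0.0408 -0.0774] sd [0. 0. 0.] j7 -1.844 yaw -137.79 gap 0.0854
```

```bash
for i in 1 2 3 4 5 6 7 8 9 10 11 12; do python3 -m jog '0 0 0 0 0 0 0'>/dev/null; python3 tz.py; done >b6; python3 avg.py <b6
python3 - <<'E'
from h import *
A=[];D=[]
for i in range(5):
    im,d,m=cap('scene');A.append(im.astype(float));D.append(d)
im=np.mean(A,0).astype(np.uint8);P=cloud(np.median(D,0).astype(np.float32),m)
for n,(im2,P2) in dict(scene=(im,P),wrist=(lambda z:(z['im'],z['P']))(np.load('/tmp/w5.npz'))).items():
    near=np.hypot(P2[...,0]-.564,P2[...,1]-.033)<.1
    pl=near&(P2[...,2]>.004)&(P2[...,2]<.018)&(im2.max(2).astype(int)-im2.min(2)<45)
    nn,l,s,c=cv2.connectedComponentsWithStats(pl.astype(np.uint8));k=1+np.argmax(s[1:,4]);q=P2[l==k];A_=np.c_[q[:,:2],np.ones(len(q))]
    print(n,len(q),np.median(q[:,2]),'tilt',np.linalg.lstsq(A_,q[:,2],rcond=None)[0][:2].round(3),cv2.minAreaRect(q[:,:2].astype(np.float32)*1000))
    q=P2[(np.hypot(P2[...,0]-.591,P2[...,1]-.0757)<.021)&(P2[...,2]>.0135)&(P2[...,2]<.06)&(im2.max(2)<70)]
    print('sole z pct',np.percentile(q[:,2],[0,2,50]).round(4) if len(q) else None)
a=cv2.resize(im[150:250,200:350,::-1],None,fx=5,fy=5,interpolation=cv2.INTER_CUBIC);cv2.imwrite('pics/fin.png',a)
E
```

```text
n 12 mean 0.0049 se 0.0075 last half -0.01
scene 714 0.011243605464879902 tilt [-0.002  0.009] ((564.6728515625, 31.724876403808594), (169.6825714111328, 71.68708038330078), 60.61935806274414)
sole z pct [0.0135 0.0143 0.0243]
wrist 3540 0.010206441868807675 tilt [-0.004  0.   ] ((564.552001953125, 32.267974853515625), (170.209228515625, 70.29129028320312), 60.02698516845703)
sole z pct None
```

View pics/fin.png

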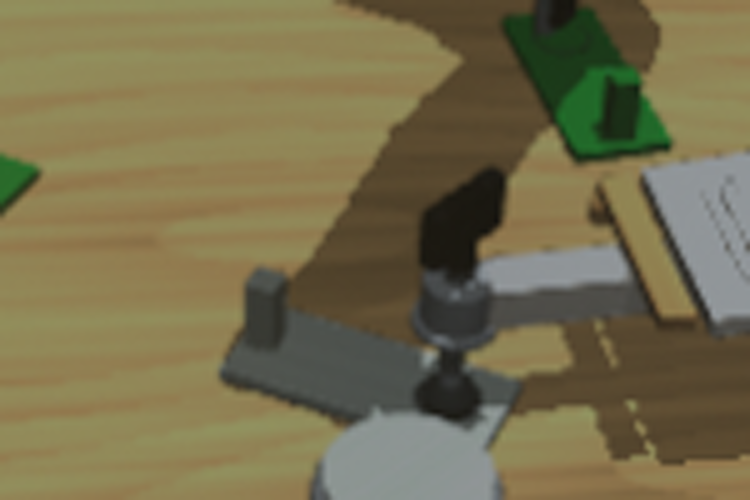

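The final view shows the sole standing on the plate at (447,392), the post at (265,305) and the gripper clear. The plate is flat: top at 10 mm, tilt ≤ 0.01. Both torque models put the foot force at roughly 7–8 N, so I'm handing in.

```bash
python3 -c "
from station import manip
print(manip.hand_in(), manip.get_obs()['time_s'])"
```

```text
the job is handed in; nothing more can be done
the job is handed in; nothing more can be done
```

I set the aluminium plate under the foot, screwed the foot down to an estimated 7–8 N and let go of both. I then handed the job in at about 31 s. The hand-in gives no verdict.

**What I did:** I picked the plate up by its post and slid it in along the bench. After releasing it I turned the knob clockwise about 109.5° (1.91 rad), released the knob and lifted clear.

**Last checks:**
- **Plate:** flat, with its top at 10 mm and a tilt of at most 0.01. The ring mark is about 2–3 mm from the screw's axis.
- **Knob:** the bar angle in the wrist picture agrees with the turn I made.
- **Gripper:** open and clear of everything, with wrist force near zero.
- **Bystanders:** I saw no contact, but I did not re-measure their positions.

**Foot force is the weak point:** it comes from the wrist torque, which is noisy (about 0.03 N m per reading).
- **Two models:** one puts first contact about 13.6° before the end (8.3 N), the other about 11° before it (6.8 N), each give or take 2 N.
- **Disagreement on the sensor's zero:** the better-fitting model needs a zero offset of -0.044 N m. The free gripper read +0.005 afterwards, which suits the other model.
- **First vision estimate:** it put contact later, which would mean about 3.5 N.

All three are within the 3 to 14 N asked for.

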